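Fasten the paint trunk with its hasp and pin

TASK

The painting class is over: fasten the plywood paint trunk. Swing the steel hasp that stands open above the lid over its staple, so that it hangs down against the front of the trunk, then take the retaining pin (steel collar, plain wooden grip) out of the wooden tool block and drop it point down through the staple's loop until its collar rests on the loop, and leave it there.

Things in the scene. Friction and masses are not known exactly. Their poses are not given: they have to be found in the camera images.
- hasp (a joint): Hasp angle, rad: 0 closed, hanging flat on the trunk's front, staple through its slot; pi/2 level, straight out; pi upright; 3.59 open, on its stop (30 mm high), leaning 26 deg back over the lid (start). Loose hinge, level along the front top edge, 163 mm above the table: pushed (under 1 N) forward 10 deg past upright, it falls shut in a second or two.
- hasp_tip (a point): Middle of the hasp's free end: a flat steel strap 70 wide, 4 thick, 104 mm from hinge to tip, with a slot 50 wide from 42 to 80 mm from the hinge. Turns with the hasp: z runs from tip to hinge, y along the hinge. Open, the tip is 257 mm above the table. The lid behind it is clear but for a jar 50 mm high at a rear corner.
- staple_loop (a point): Middle of the staple's eye at the top of its bars, 119 mm above the table, 35 mm out from the trunk's front: a level U of 8 mm bar, eye 26 mm wide (y), 50 deep from the front. x points into the trunk, y along the front, z up. Trunk: fixed plywood box 200 (x) by 320 (y) by 160 mm high, staple mid-width. Hinge line: 31 mm inward (+x), 44 mm up from here.
- retaining_pin: Pin: steel shank 10 mm thick, tapered point at z -55; steel collar 40 across, z 0 to 6; wooden grip 18 across, z 6 to 52 mm. Origin: centre of collar's underside, z up. 0.06 kg, hangs point down. Starts upright, collar on a block 64 x 210 x 60 mm high, in one of 3 holes 70 apart along the pin's y; the others hold a brush (137 tall) and a ball-headed dauber (102 mm).
Mind the look-alikes: they are no part of the job. What is shaped like the retaining_pin but red is not meant.

How it is judged:
By the outcome, as a careful person would: the job done as asked, in the order asked, and still so for the second after the job is handed in, with the robot touching nothing.
It also fails if it takes over 61 s, if anything falls off the work surface, if the arm or the gripper's body presses on something with over 40 N, if the wrist force passes 120 N, or if a joint passes its speed limit or range.

ROBOT

A 6-joint arm with a two-finger parallel gripper is mounted at the origin on the work surface. World frame = base frame: x ahead of the robot, y to its left, z up, the work surface at z = 0. Lengths are in mm, angles in rad, forces in N, time in s.
With the tool pointing down it reaches from about 275 to 750 mm from the base axis. Payload 10.2 kg.
Tool frame: the origin (TCP) lies midway between the tips of the shut fingers; the grasp point (between the pads) lies 19 mm behind it; x points along the fingers, y is the direction in which the jaws open and shut, and the axes are right-handed (so a half turn about x gives the same grasp; the last joint's range is limited). The gripper opens to 85 mm and grips with 20 to 120 N. Pads are 22 mm wide; open, the fingers measure 114 mm over their backs; the gripper's body (76 mm by 85 mm) begins 54 mm behind the grasp point. The pads swing forward as they close: fully open they stand 13 mm farther back than shut.
Start: joints at [-1.338, 0.313, 1.498, -0, 1.331, -0.223], TCP at [231.084, -471.414, 209.694] pointing down, gripper open.
Joint ranges: [-2.94, 2.94], [-0.97, 2.17], [0.19, 2.56], [-1.23, 4.37], [0.02, 3.11], [-2.88, 2.88]. Speed limits (rad/s): [2.39, 2.39, 3.01, 3.14, 3.14, 3.14].

INTERFACE

Orientations are given as a unit quaternion [w, x, y, z].
In Python, from rig import sense, capture, get_calibration, finish_job gives the robot as it stands.
- The arm moves only by the tool jog_arm, never from a script. Its argument "increments" is a list of rows, each an object of numbers: "rx", "ry", "rz": the turn, a rotation vector about the tool's x, y, z in rad; "x", "y", "z": the shift along the tool's x, y, z in mm; "hand": the finger opening in mm, from 0 to 85.4. A call has 1 to 5 rows; each row shifts and turns the commanded pose from where the row before left it, along the tool's axes as they then stand; what a row does not reach is not made up. A row lasts 1/8 s, in which the tool goes at most 62.5 mm and 10.7 degrees, less where a joint would pass 70% of its speed; a pose out of reach is approached as far as the arm can. A call with a gripper value outside its range is refused whole. The fingers move at their own pace and stop on an object; "force" is the grip in N (left out, the last holds). Time passes only in rows, so rows that do not move let the fingers close. It gives the time, the measured TCP pose, the force and the opening at its end, in the units of the state.
- sense(): the state, without advancing time (a new reading comes with each control period).
- capture(name): name is "scene" or "top" or "wrist"; returns the picture (384x512x3 uint8, red, green, blue); there is no depth.
- get_calibration(name): a dict with "camera_matrix" (3x3 intrinsics, pixels), "D" ([k1, k2, p1, p2, k3] as OpenCV has them; the pictures are not rectified), "R" (3x3) and "t" (3): a world point X has camera coordinates R X + t; the wrist camera has in their place "T_tool_cam" (4x4, takes a point from camera to tool coordinates, whose origin is the TCP and whose axes are the tool frame's). Camera axes: x right, y down, z forward; pixel columns grow to the right and rows downward; lengths in mm; the calibration is good to about 2 mm. A picture is of the moment at which its call begins: read the wrist's pose just before it. get_calibration takes no time and is no camera call.
- finish_job(): hands the job in, once; it reports no verdict.
The state is a dict: "time_s": time; "joints": joint angles; "dq": joint speeds; "tau": joint torques, N m; "eef_pos": TCP position; "ee_rot": TCP orientation; "force": force on the tool from outside, world axes, zero at the start; "wrist_torque": the same for the moment, N m; "grip_width": opening from 0.0 (shut) to 1.0 (fully open).
Only numpy, scipy, OpenCV 4.12 (cv2) and the standard library are available. Lean on these libraries where they do the work, as an engineer would, in place of code of your own. Each camera call takes 0.05 s, during which the arm holds its last target.

## Working session

There is one attempt and no reset: what is moved stays moved. The work goes in short steps, Python scripts to look and compute and a tool call to move; the robot and the scene stay as the last step left them, time stands still between calls to the robot, and variables do not carry over. Pictures are saved under pics/ and viewed, and the job is handed in when it is done.

Besides the shell and the picture viewer there is one more tool, called after "Call:" in YAML: its name, and indented under it one key for each argument. jog_arm: Moves the arm, as the interface text tells. Its arguments: {"type":"object","properties":{"increments":{"type":"array","items":{"type":"object","properties":{"rx":{"type":"number"},"ry":{"type":"number"},"rz":{"type":"number"},"x":{"type":"number"},"y":{"type":"number"},"z":{"type":"number"},"hand":{"type":"number"}}}},"force":{"type":"number"}},"required":["increments"]}

```bash
mkdir -p pics; ls
cat > h.py <<'E'
import numpy as np, cv2
from rig import *
def shot(n,f,scale=1.5):
    im=capture(n); cv2.imwrite(f'pics/{f}_raw.png',im[:,:,::-1])
    cv2.imwrite(f'pics/{f}.png',cv2.resize(im[:,:,::-1],None,fx=scale,fy=scale,interpolation=cv2.INTER_CUBIC)); return im
E
python3 - <<'E'
from h import *
print(sense())
for n in ['scene','top','wrist']: print(n,get_calibration(n))
shot('scene','s0');shot('top','t0')
E
```

```text
pics
{'time_s': 0.0, 'joints': array([-1.33840661e+00,  3.13420340e-01,  1.49842069e+00,  1.30421879e-05,
        1.33099938e+00, -2.23415219e-01]), 'dq': array([ 2.22907637e-05, -3.48672822e-05,  8.41992619e-04,  1.05597438e-03,
       -1.30885014e-03, -4.06553524e-05]), 'tau': array([-1.33835616e-03, -4.12268257e+01, -2.59746248e+01, -2.91866982e-04,
        4.08960390e-03,  2.89479246e-06]), 'eef_pos': array([ 231.01695463, -471.13206629,  209.15644067]), 'ee_rot': array([ 0.15931771,  0.68882534,  0.16020004, -0.68882034]), 'force': array([-0.9270324 ,  0.2563771 ,  0.72535654]), 'wrist_torque': array([ 0.01449568, -0.02980949,  0.0338643 ]), 'grip_width': 1.0009260627137246}
scene {'camera_matrix': array([[418.6001559 ,   0.        , 253.77106709],
       [  0.        , 418.6001559 , 189.36816902],
       [  0.        ,   0.        ,   1.        ]]), 'D': array([0.03863518, 0.        , 0.        , 0.        , 0.        ]), 'R': array([[-0.20051204,  0.97968122, -0.00442989],
       [ 0.57028725,  0.11304205, -0.81363011],
       [-0.79659737, -0.16566894, -0.581366  ]]), 't': ar
[... 421 characters left out ...]
47, -0.01840507, -0.99374084]]), 't': array([ -69.03840205,  597.10676975, 1148.47609054])}
wrist {'camera_matrix': array([[309.43182434,   0.        , 257.43839991],
       [  0.        , 309.43182434, 190.6192022 ],
       [  0.        ,   0.        ,   1.        ]]), 'D': array([0.01125083, 0.        , 0.        , 0.        , 0.        ]), 'T_tool_cam': array([[ 8.18894110e-04, -3.15992668e-01,  9.48761278e-01,
        -1.64515033e+02],
       [ 9.99999302e-01,  1.06697267e-03, -5.07754697e-04,
        -2.17343359e-02],
       [-8.51855596e-04,  9.48761032e-01,  3.15993321e-01,
        -8.18283289e+01],
       [ 0.00000000e+00,  0.00000000e+00,  0.00000000e+00,
         1.00000000e+00]])}
```

View pics/s0.png

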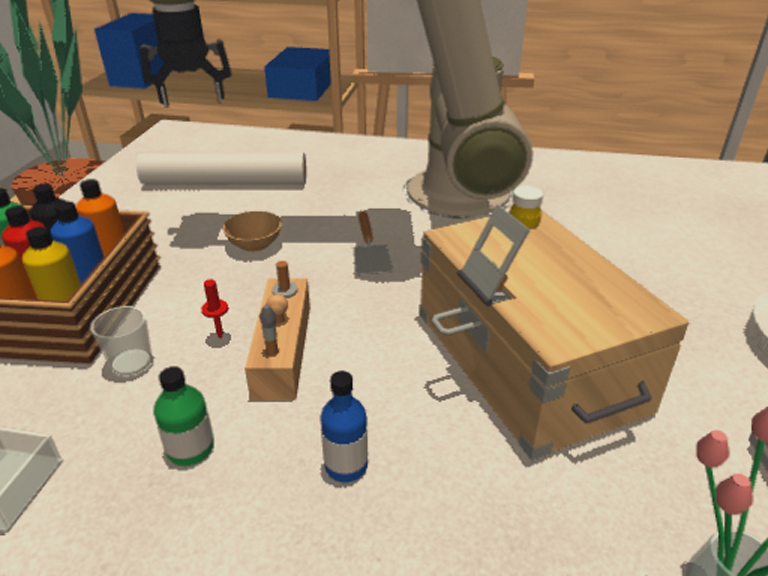

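View pics/t0.png

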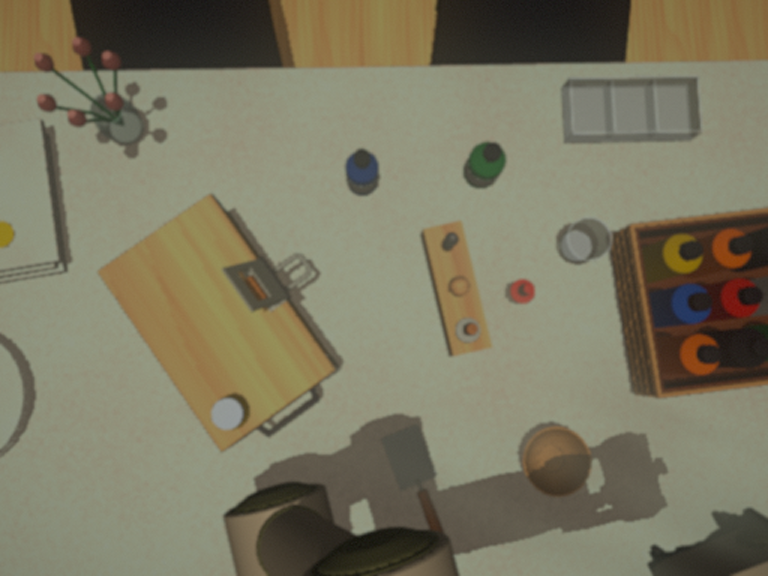

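The scene shows the trunk at right with the hasp upright-open at about (495,255) and the staple at (458,320). The tool block is at (280,340), with the steel-collared pin at its robot-side end (285,285). The red look-alike is at (213,310). The top view matches. I'll measure from enlarged crops.

```bash
cat >> h.py <<'E'
def ray(n,u,v):
    c=get_calibration(n); K=c['camera_matrix'];D=c['D']
    p=cv2.undistortPoints(np.array([[[u,v]]],float),K,D)[0,0]
    if n=='wrist': raise
    R=c['R'];t=c['t']; o=-R.T@t; d=R.T@np.array([p[0],p[1],1]); return o,d/np.linalg.norm(d)
def atz(n,u,v,z):
    o,d=ray(n,u,v); return o+d*(z-o[2])/d[2]
def tri(p1,p2):
    o1,d1=ray(*p1);o2,d2=ray(*p2)
    A=np.stack([d1,-d2],1); s=np.linalg.lstsq(A,o2-o1,rcond=None)[0]
    a=o1+s[0]*d1;b=o2+s[1]*d2; return (a+b)/2,np.linalg.norm(a-b)
def proj(n,X):
    c=get_calibration(n); X=np.atleast_2d(X).astype(float)
    return cv2.projectPoints(X,cv2.Rodrigues(c['R'])[0],c['t'],c['camera_matrix'],c['D'])[0][:,0]
E
python3 - <<'E'
from h import *
t=cv2.imread('pics/t0_raw.png');s=cv2.imread('pics/s0_raw.png')
cv2.imwrite('pics/t0a.png',cv2.resize(t[120:310,60:240],None,fx=3.15,fy=3.15,interpolation=cv2.INTER_CUBIC))
cv2.imwrite('pics/t0b.png',cv2.resize(t[140:250,270:370],None,fx=5,fy=5,interpolation=cv2.INTER_CUBIC))
cv2.imwrite('pics/s0a.png',cv2.resize(s[110:310,275:465],None,fx=3,fy=3,interpolation=cv2.INTER_CUBIC))
cv2.imwrite('pics/s0b.png',cv2.resize(s[160:280,130:230],None,fx=5,fy=5,interpolation=cv2.INTER_CUBIC))
for p in [(98,272),(211,195),(339,367),(222,450)]: print(atz('top',p[0]/1.5,p[1]/1.5,160).round())
E
```

```text
[601. 325. 160.]
[712. 162. 160.]
[456. -23. 160.]
[343. 145. 160.]
```

View pics/t0a.png

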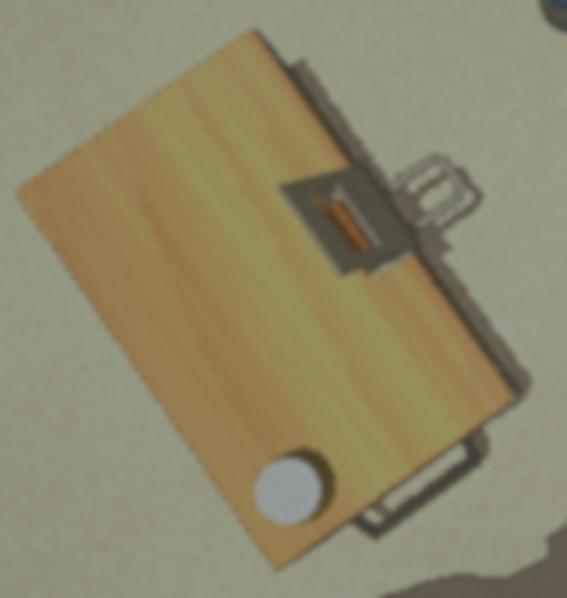

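View pics/t0b.png

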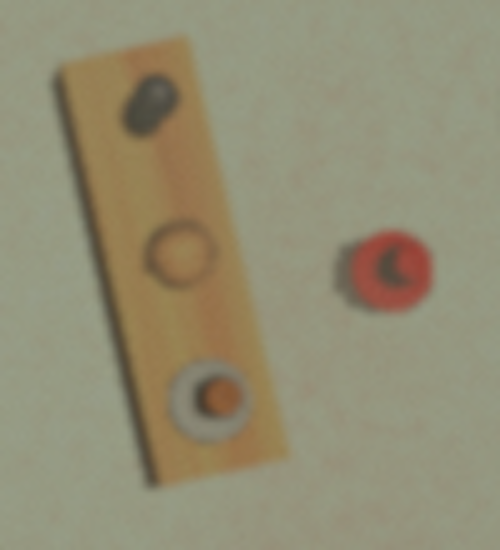

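View pics/s0a.png

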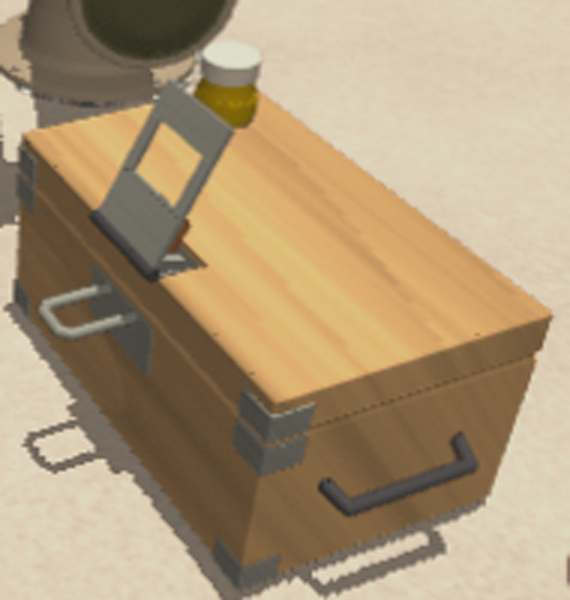

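View pics/s0b.png

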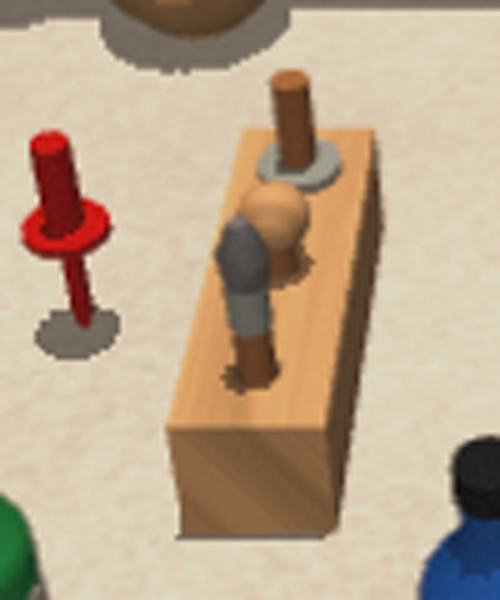

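```bash
cat > fit.py <<'E'
from h import *
from scipy.optimize import least_squares
T=lambda u,v:(60+u/3.15-.5+.5/3.15,120+v/3.15-.5+.5/3.15)
S=lambda u,v:(275+u/3-.33,110+v/3-.33)
# local coords relative staple_loop (x in, y along, z abs)
obs=[('top',(35,-160,160),T(255,30)),('top',(235,-160,160),T(17,192)),('top',(235,160,160),T(278,571)),('top',(35,160,160),T(524,397)),
('scene',(35,160,160),S(22,133)),('scene',(35,-160,160),S(275,405)),('scene',(235,-160,160),S(551,316))]
def W(p,l):
    x,y,a=p; c,s=np.cos(a),np.sin(a); l=np.atleast_2d(l).astype(float)
    return np.stack([x+c*l[:,0]-s*l[:,1],y+s*l[:,0]+c*l[:,1],l[:,2]],1)
def res(p): return np.concatenate([proj(n,W(p,l))[0]-o for n,l,o in obs])
if __name__=='__main__':
    r=least_squares(res,[600,50,2.16],x_scale=[10,10,.05]); p=r.x; print(p,res(p).round(1).reshape(-1,2).tolist())
    print('hinge',W(p,(31,0,163)),'tip open',W(p,(31+104*np.sin(np.deg2rad(26)),0,257)))
    h=np.deg2rad(26)
    for n,l in [('top',(31+104*np.sin(h),-35,257)),('top',(31+104*np.sin(h),35,257)),('top',(-15,0,119))]:
        q=proj(n,W(p,l))[0]; print(n,((q-[60,120]+.34)*3.15).round(), 'in t0a')
    for l in [(31+104*np.sin(h),-35,257),(31+104*np.sin(h),35,257),(-15,0,119),(0,0,119)]:
        q=proj('scene',W(p,l))[0]; print('scene',((q-[275,110]+.33)*3).round())
    # pin
    B=lambda u,v:(270+u/5-.4,140+v/5-.4)
    C=lambda u,v:(130+u/5-.4,160+v/5-.4)
    print('collar top',atz('top',*B(209,400),66),'scene',atz('scene',*C(299,163),66))
    print('grip top',atz('top',*B(223,396),112),'scene',atz('scene',*C(290,78),112))
    print('tri',tri(('top',*B(223,396)),('scene',*C(290,78))))
    for q in [(63,65),(187,36),(290,458),(157,485)]: print('block',atz('top',*B(*q),60).round(1))
    print('dauber',atz('top',*B(183,252),90).round(),'brush top',atz('top',*B(165,92),137).round(),'red collar',atz('top',*B(390,270),60).round())
E
python3 fit.py
```

```text
[605.55050503  42.34459707   2.1748935 ] [[-0.1, -1.6], [-0.5, -0.6], [0.2, 0.1], [-1.3, -0.3], [-1.4, -1.0], [-0.8, -1.3], [0.9, -1.5]]
hinge [[587.94190776  67.85807003 163.        ]] tip open [[562.04556901 105.37982879 257.        ]]
top [280. 185.] in t0a
top [344. 275.] in t0a
top [450. 174.] in t0a
scene [231. 128.]
scene [168.  77.]
scene [ 54. 314.]
scene [ 75. 308.]
collar top [ 509.13347462 -222.99371141   66.        ] scene [ 513.94729017 -222.26252833   66.        ]
grip top [ 509.04299487 -222.91428684  112.        ] scene [ 511.69179003 -222.77546815  112.        ]
tri (array([ 509.20292291, -223.47348815,  110.25966849]), np.float64(0.6218624959541419))
block [ 673.  -158.9   60. ]
block [ 686.1 -219.6   60. ]
block [ 480.9 -261.5   60. ]
block [ 469.6 -197.6   60. ]
dauber [ 578. -210.   90.] brush top [ 646. -198.  137.] red collar [ 570. -313.   60.]
```

```bash
cat >> h.py <<'E'
from scipy.spatial.transform import Rotation as Ro
def Rt(s=None):
    s=s or sense(); q=s['ee_rot']; return Ro.from_quat([q[1],q[2],q[3],q[0]]).as_matrix()
def st():
    s=sense();R=Rt(s);print('t',round(s['time_s'],2),'pos',s['eef_pos'].round(1),'down',R[:,0].round(3),'jaw deg',round(np.degrees(np.arctan2(R[1,1],R[0,1])),2),'F',s['force'].round(1),'g',round(s['grip_width']*85.4,1),'j',s['joints'].round(2));return s,R
def down(jaw):
    a=np.radians(jaw); x=np.array([0,0,-1.]);y=np.array([np.cos(a),np.sin(a),0]);return np.stack([x,y,np.cross(x,y)],1)
def to(pos,jaw=None,s=None):
    "tool-frame shift (before turning) and turn rotvec in tool frame"
    s,R=st(); d=R.T@(np.array(pos)-s['eef_pos']); print('shift',d.round(1),'len',np.linalg.norm(d).round(1))
    if jaw is not None:
        T=down(jaw); r=Ro.from_matrix(R.T@T).as_rotvec(); print('turn',r.round(4),' shift after turn',(T.T@(np.array(pos)-s['eef_pos'])).round(1))
E
python3 -c "
from h import *
from fit import W
p=(605.55,42.34,2.1749)
P=W(p,(125,0,335))[0];print(P)
to(P,34.6);to(P,214.6)"
```

```text
[534.54692285 145.21644548 335.        ]
t 0.1 pos [ 231.  -471.2  209.2] down [-0.     0.001 -1.   ] jaw deg -63.88 F [-0.2 -1.  -0.4] g 85.5 j [-1.34  0.31  1.5   0.    1.33 -0.22]
shift [-125.2 -420.  -543.9] len 698.5
turn [-1.7189e+00 -1.2000e-03  6.0000e-04]  shift after turn [-125.8  599.8 -335. ]
t 0.1 pos [ 231.  -471.2  209.2] down [-0.     0.001 -1.   ] jaw deg -63.88 F [-0.2 -1.  -0.4] g 85.5 j [-1.34  0.31  1.5   0.    1.33 -0.22]
shift [-125.2 -420.  -543.9] len 698.5
turn [1.4227e+00 6.0000e-04 1.1000e-03]  shift after turn [-125.8 -599.8  335. ]
```

Call:
jog_arm:
  increments:
    - {"x": -60,"hand": 0}
    - {"x": -66,"y": 0}
    - {"y": -35,"z": -45.3}
    - {"y": -35,"z": -45.3}
    - {"y": -35,"z": -45.3}

```text
schema error: expected keys rx, ry, rz, x, y, z, hand
```

Call:
jog_arm:
  increments:
    - {"y": -35,"z": -45.3}
    - {"y": -35,"z": -45.3}
    - {"y": -35,"z": -45.3}
    - {"y": -35,"z": -45.3}
    - {"y": -35,"z": -45.3}

```text
schema error: expected keys rx, ry, rz, x, y, z, hand
```

```bash
python3 -c "
from h import *
to((534.5,145.2,335),34.6)"
```

```text
t 0.1 pos [ 231.  -471.2  209.2] down [-0.     0.001 -1.   ] jaw deg -63.88 F [-0.2 -1.  -0.4] g 85.5 j [-1.34  0.31  1.5   0.    1.33 -0.22]
shift [-125.2 -420.  -543.8] len 698.4
turn [-1.7189e+00 -1.2000e-03  6.0000e-04]  shift after turn [-125.8  599.8 -335. ]
```

Call:
jog_arm:
  increments:
    - {"rx": -0.172,"ry": 0,"rz": 0,"x": -60,"y": 0,"z": 0,"hand": 0}
    - {"rx": -0.172,"ry": 0,"rz": 0,"x": -60,"y": 0,"z": 0,"hand": 0}
    - {"rx": -0.172,"ry": 0,"rz": 0,"x": -6,"y": 0,"z": 0,"hand": 0}
    - {"rx": -0.172,"ry": 0,"rz": 0,"x": 0,"y": 0,"z": 0,"hand": 0}
    - {"rx": -0.172,"ry": 0,"rz": 0,"x": 0,"y": 0,"z": 0,"hand": 0}

```text
time_s: 0.72
eef_pos: [231.1, -471.3, 335.4]
ee_rot: [0.434, 0.558, 0.434, -0.558]
force: [0.0, 0.2, -0.3]
grip_width: -0.001
```

```bash
python3 -c "
from h import *
to((534.5,145.2,335),34.6)"
```

```text
t 0.72 pos [ 231.1 -471.3  335.4] down [-0.     0.001 -1.   ] jaw deg -14.29 F [ 0.   0.2 -0.3] g -0.1 j [-1.34  0.26  1.25  0.    1.64 -1.09]
shift [   0.8  141.9 -672.3] len 687.2
turn [-8.532e-01 -7.000e-04  0.000e+00]  shift after turn [ 4.000e-01  5.999e+02 -3.352e+02]
```

Call:
jog_arm:
  increments:
    - {"rx": 0,"ry": 0,"rz": 0,"x": 0,"y": 11.8,"z": -56,"hand": 0}
    - {"rx": 0,"ry": 0,"rz": 0,"x": 0,"y": 11.8,"z": -56,"hand": 0}
    - {"rx": 0,"ry": 0,"rz": 0,"x": 0,"y": 11.8,"z": -56,"hand": 0}
    - {"rx": 0,"ry": 0,"rz": 0,"x": 0,"y": 11.8,"z": -56,"hand": 0}
    - {"rx": 0,"ry": 0,"rz": 0,"x": 0,"y": 11.8,"z": -56,"hand": 0}

```text
time_s: 1.35
eef_pos: [359.2, -213.6, 335.5]
ee_rot: [0.432, 0.56, 0.432, -0.56]
force: [1.2, -0.9, -0.1]
grip_width: -0.001
```

Call:
jog_arm:
  increments:
    - {"rx": 0,"ry": 0,"rz": 0,"x": 0,"y": 11.8,"z": -56,"hand": 0}
    - {"rx": 0,"ry": 0,"rz": 0,"x": 0,"y": 11.8,"z": -56,"hand": 0}
    - {"rx": 0,"ry": 0,"rz": 0,"x": 0,"y": 11.8,"z": -56,"hand": 0}
    - {"rx": 0,"ry": 0,"rz": 0,"x": 0,"y": 11.8,"z": -56,"hand": 0}
    - {"rx": 0,"ry": 0,"rz": 0,"x": 0,"y": 11.8,"z": -56,"hand": 0}

```text
time_s: 1.98
eef_pos: [487.0, 42.6, 335.5]
ee_rot: [-0.432, -0.559, -0.432, 0.56]
force: [0.6, -1.1, -0.0]
grip_width: 0.002
```

Call:
jog_arm:
  increments:
    - {"rx": 0,"ry": 0,"rz": 0,"x": 0,"y": 11.8,"z": -56,"hand": 0}
    - {"rx": 0,"ry": 0,"rz": 0,"x": 0,"y": 11.8,"z": -56,"hand": 0}
    - {"rx": -0.1706,"ry": 0,"rz": 0,"x": 0,"y": 0,"z": 0,"hand": 0}
    - {"rx": -0.1706,"ry": 0,"rz": 0,"x": 0,"y": 0,"z": 0,"hand": 0}
    - {"rx": -0.1706,"ry": 0,"rz": 0,"x": 0,"y": 0,"z": 0,"hand": 0}

```text
time_s: 2.6
eef_pos: [537.5, 143.3, 335.2]
ee_rot: [0.561, 0.43, 0.561, -0.43]
force: [-1.5, 0.1, 0.2]
grip_width: -0.001
```

Call:
jog_arm:
  increments:
    - {"rx": -0.1706,"ry": 0,"rz": 0,"x": 0,"y": 0,"z": 0,"hand": 0}
    - {"rx": -0.1706,"ry": 0,"rz": 0,"x": 0,"y": 0,"z": 0,"hand": 0}
    - {"rx": 0,"ry": 0,"rz": 0,"x": 0,"y": 0,"z": 0,"hand": 0}

```text
time_s: 2.98
eef_pos: [537.6, 143.1, 335.4]
ee_rot: [0.625, 0.331, 0.625, -0.331]
force: [0.3, 0.2, -0.0]
grip_width: -0.003
```

```bash
python3 -c "
from h import *
to((534.5,145.2,238),34.6); shot('scene','s1')"
```

```text
t 2.98 pos [537.6 143.1 335.4] down [-0.001 -0.    -1.   ] jaw deg 34.18 F [ 0.3  0.2 -0. ] g -0.3 j [ 0.05  0.34  1.15 -0.    1.66 -0.55]
shift [97.4 -1.3 -3.4] len 97.4
turn [-0.0074 -0.0003  0.0006]  shift after turn [97.4 -1.3 -3.4]
```

View pics/s1.png

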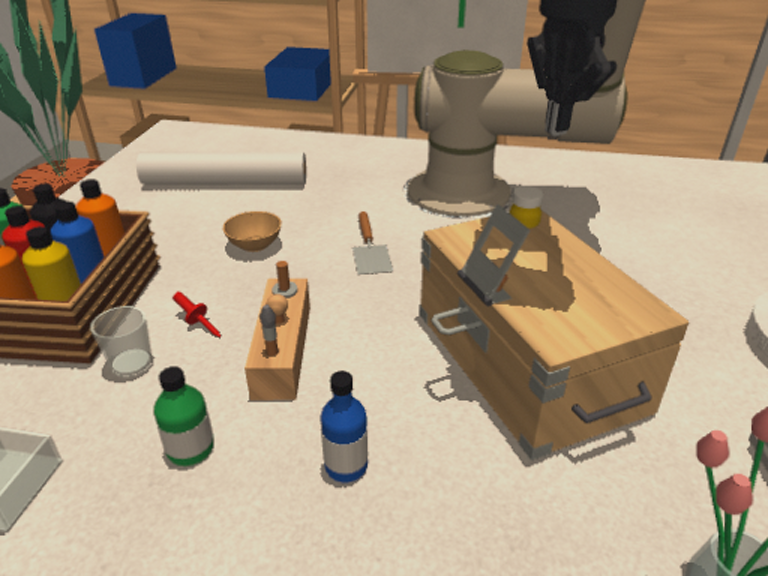

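Gripper is shut above and behind the hasp (the red look-alike fell over by itself). Next I descend and push the hasp's end bar outward (+tool z).

Call:
jog_arm:
  increments:
    - {"rx": 0,"ry": 0,"rz": 0,"x": 50,"y": -1,"z": -3,"hand": 0}
    - {"rx": 0,"ry": 0,"rz": 0,"x": 47,"y": 0,"z": 0,"hand": 0}
    - {"rx": 0,"ry": 0,"rz": 0,"x": 0,"y": 0,"z": 20,"hand": 0}
    - {"rx": 0,"ry": 0,"rz": 0,"x": 0,"y": 0,"z": 12,"hand": 0}
    - {"rx": 0,"ry": 0,"rz": 0,"x": 0,"y": 0,"z": 12,"hand": 0}

```text
time_s: 3.65
eef_pos: [561.3, 107.6, 240.6]
ee_rot: [0.626, 0.332, 0.624, -0.33]
force: [-0.0, 0.4, 0.2]
grip_width: 0.003
```

Call:
jog_arm:
  increments:
    - {"rx": 0,"ry": 0,"rz": 0,"x": 0,"y": 0,"z": 12,"hand": 0}
    - {"rx": 0,"ry": 0,"rz": 0,"x": 0,"y": 0,"z": 12,"hand": 0}
    - {"rx": 0,"ry": 0,"rz": 0,"x": 0,"y": 0,"z": 12,"hand": 0}
    - {"rx": 0,"ry": 0,"rz": 0,"x": 0,"y": 0,"z": 12,"hand": 0}

```text
time_s: 4.15
eef_pos: [587.4, 68.4, 238.8]
ee_rot: [0.625, 0.331, 0.625, -0.331]
force: [0.7, -0.1, 0.4]
grip_width: -0.001
```

Call:
jog_arm:
  increments:
    - {"rx": 0,"ry": 0,"rz": 0,"x": 0,"y": 0,"z": 12,"hand": 0}
    - {"rx": 0,"ry": 0,"rz": 0,"x": 0,"y": 0,"z": 11,"hand": 0}
    - {"rx": 0,"ry": 0,"rz": 0,"x": 0,"y": 0,"z": 0,"hand": 0}
    - {"rx": 0,"ry": 0,"rz": 0,"x": 0,"y": 0,"z": 0,"hand": 0}

```text
time_s: 4.65
eef_pos: [599.7, 50.2, 238.7]
ee_rot: [0.625, 0.331, 0.625, -0.33]
force: [-0.0, -0.1, 0.7]
grip_width: -0.001
```

```bash
python3 -c "
from h import *
st(); shot('scene','s2')"
```

```text
t 4.65 pos [599.7  50.2 238.7] down [-0.  0. -1.] jaw deg 34.27 F [-0.  -0.1  0.7] g -0.1 j [-0.11  0.47  1.2   0.    1.47 -0.71]
```

View pics/s2.png

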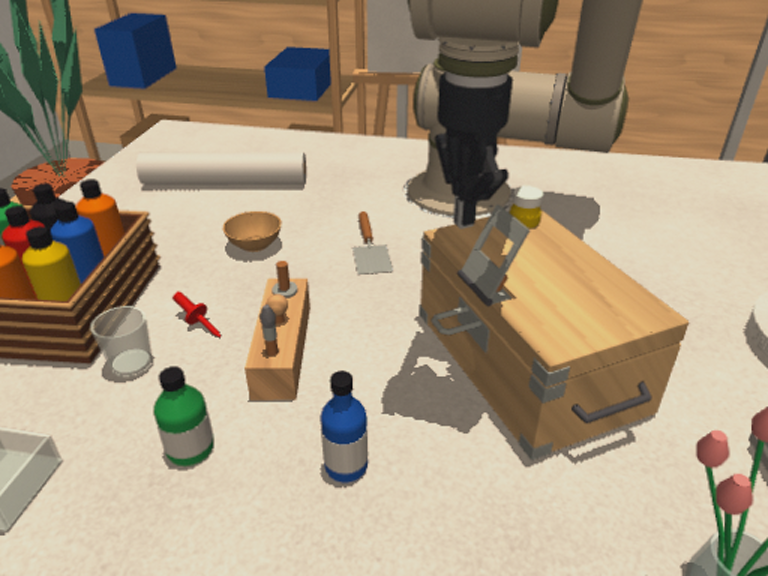

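```bash
python3 -c "
from h import *
print(proj('scene',[599.7,50.2,238.7])*1.5)
s=cv2.imread('pics/s2_raw.png');cv2.imwrite('pics/s2a.png',cv2.resize(s[60:240,275:405],None,fx=3.3,fy=3.3,interpolation=cv2.INTER_CUBIC))
t=shot('top','t2')[:,:,::-1];cv2.imwrite('pics/t2a.png',cv2.resize(t[120:310,60:240],None,fx=3.15,fy=3.15,interpolation=cv2.INTER_CUBIC))"
```

```text
[[462.2195083  239.37266967]]
```

View pics/s2a.png

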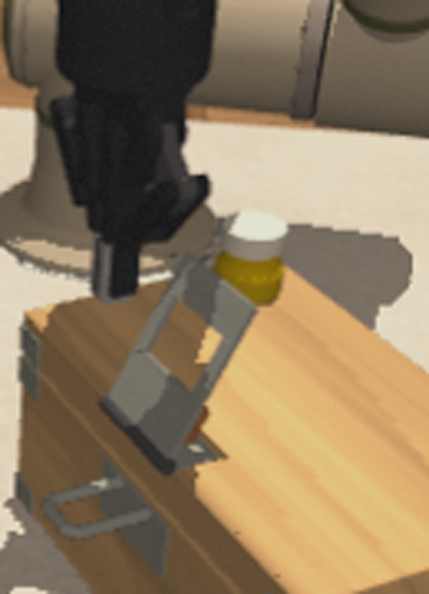

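View pics/t2a.png

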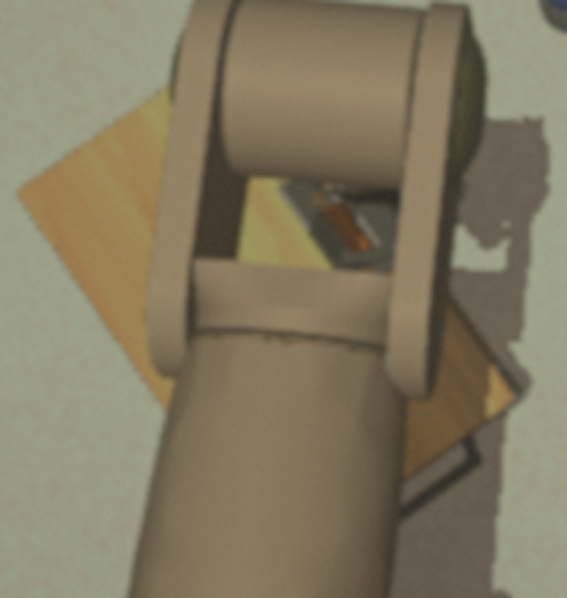

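```bash
python3 -c "
from h import *
print(proj('scene',[[537.6,143.1,335.4],[231,-471.1,209.2],[599.7,50.2,238.7],[599.7,50.2,257.7]])*1.5)
shot('wrist','w2')
s=cv2.imread('pics/s1_raw.png');cv2.imwrite('pics/s1a.png',cv2.resize(s[0:120,320:440],None,fx=5,fy=5,interpolation=cv2.INTER_CUBIC))
"
```

```text
[[552.76566535 149.599889  ]
 [196.75625473 120.99977307]
 [462.2195083  239.37266967]
 [463.3608492  225.77876156]]
```

View pics/w2.png

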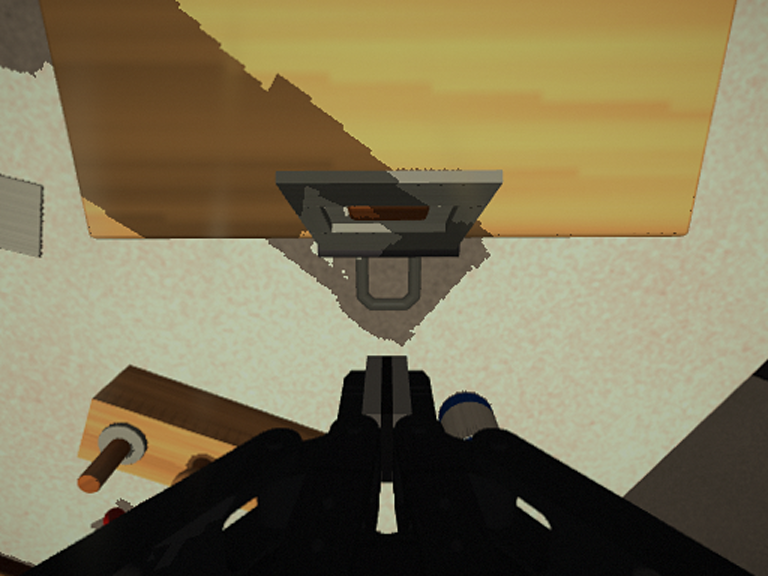

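View pics/s1a.png

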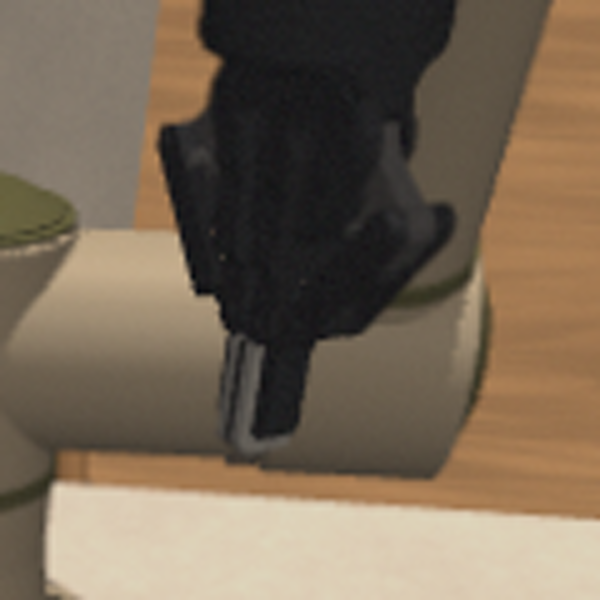

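```bash
cat >> h.py <<'E'
def projw(X,tool=False,s=None):
    c=get_calibration('wrist'); s=s or sense(); X=np.atleast_2d(X).astype(float)
    if not tool: X=(X-s['eef_pos'])@Rt(s)
    T=c['T_tool_cam']; X=(X-T[:3,3])@T[:3,:3]
    return cv2.projectPoints(X,np.zeros(3),np.zeros(3),c['camera_matrix'],c['D'])[0][:,0]
E
python3 -c "
from h import *
from fit import W
p=(605.55,42.34,2.1749)
print('tool pts',(projw([[0,0,0],[-19,0,0],[-19,0,11],[0,0,11],[0,0,-11]],True)*1.5).round())
print('lid front corners',(projw(W(p,[(35,160,160),(35,-160,160)]))*1.5).round())
h=np.deg2rad(26);x=31+104*np.sin(h)
print('hasp tip',(projw(W(p,[(x,35,257),(x,-35,257),(31,35,163),(31,-35,163),(-19,0,119)]))*1.5).round())
"
```

```text
tool pts [[385. 350.]
 [384. 374.]
 [384. 402.]
 [385. 375.]
 [385. 324.]]
lid front corners [[ 85. 243.]
 [685. 240.]]
hasp tip [[271. 182.]
 [497. 181.]
 [319. 251.]
 [451. 250.]
 [386. 309.]]
```

The views show the real finger ends about 19 mm behind (above) the reported TCP. The fingers passed over the hasp without touching it. I'll go back over it and repeat the push about 19 mm lower.

Call:
jog_arm:
  increments:
    - {"rx": 0,"ry": 0,"rz": 0,"x": -35,"y": 0,"z": 0,"hand": 0}
    - {"rx": 0,"ry": 0,"rz": 0,"x": 0,"y": 0,"z": -55,"hand": 0}
    - {"rx": 0,"ry": 0,"rz": 0,"x": 0,"y": 0,"z": -60,"hand": 0}
    - {"rx": 0,"ry": 0,"rz": 0,"x": 27,"y": 0,"z": 0,"hand": 0}
    - {"rx": 0,"ry": 0,"rz": 0,"x": 27,"y": 0,"z": 0,"hand": 0}

```text
time_s: 5.42
eef_pos: [534.7, 145.9, 219.5]
ee_rot: [0.626, 0.33, 0.625, -0.33]
force: [1.4, -0.5, -0.6]
grip_width: 0.002
```

Call:
jog_arm:
  increments:
    - {"rx": 0,"ry": 0,"rz": 0,"x": 0,"y": 0,"z": 20,"hand": 0}
    - {"rx": 0,"ry": 0,"rz": 0,"x": 0,"y": 0,"z": 12,"hand": 0}
    - {"rx": 0,"ry": 0,"rz": 0,"x": 0,"y": 0,"z": 12,"hand": 0}

```text
time_s: 5.8
eef_pos: [560.9, 107.6, 220.8]
ee_rot: [0.625, 0.331, 0.624, -0.33]
force: [-0.1, 0.4, -0.1]
grip_width: -0.0
```

Call:
jog_arm:
  increments:
    - {"rx": 0,"ry": 0,"rz": 0,"x": 0,"y": 0,"z": 12,"hand": 0}
    - {"rx": 0,"ry": 0,"rz": 0,"x": 0,"y": 0,"z": 12,"hand": 0}
    - {"rx": 0,"ry": 0,"rz": 0,"x": 0,"y": 0,"z": 12,"hand": 0}

```text
time_s: 6.18
eef_pos: [580.6, 78.2, 219.8]
ee_rot: [0.625, 0.331, 0.625, -0.331]
force: [0.3, -0.3, -0.2]
grip_width: 0.0
```

```bash
python3 -c "
from h import *
st(); shot('wrist','w3')"
```

```text
t 6.17 pos [580.6  78.2 219.8] down [ 0.  0. -1.] jaw deg 34.26 F [ 0.3 -0.3 -0.2] g 0.0 j [-0.07  0.44  1.29  0.    1.41 -0.66]
```

View pics/w3.png

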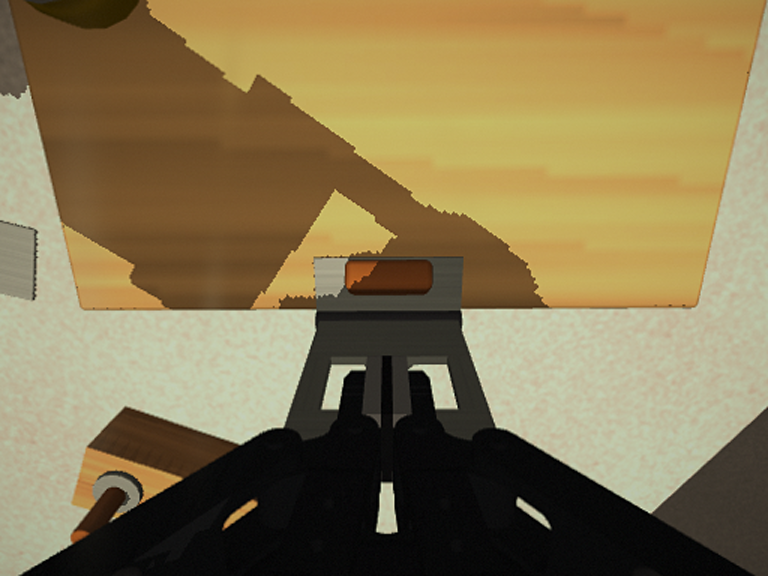

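The wrist view shows the hasp at (390,390), now carried about to upright, with the lid behind it clear. I keep pushing.

Call:
jog_arm:
  increments:
    - {"rx": 0,"ry": 0,"rz": 0,"x": 0,"y": 0,"z": 12,"hand": 0}
    - {"rx": 0,"ry": 0,"rz": 0,"x": 0,"y": 0,"z": 12,"hand": 0}
    - {"rx": 0,"ry": 0,"rz": 0,"x": 0,"y": 0,"z": 8,"hand": 0}
    - {"rx": 0,"ry": 0,"rz": 0,"x": 0,"y": 0,"z": 0,"hand": 0}
    - {"rx": 0,"ry": 0,"rz": 0,"x": 0,"y": 0,"z": 0,"hand": 0}

```text
time_s: 6.85
eef_pos: [598.0, 52.7, 219.7]
ee_rot: [0.625, 0.331, 0.625, -0.33]
force: [-0.4, -0.3, 0.2]
grip_width: 0.005
```

```bash
python3 -c "
from h import *
st(); shot('wrist','w4'); shot('scene','s4')"
```

```text
t 6.85 pos [598.   52.7 219.7] down [-0.  0. -1.] jaw deg 34.27 F [-0.4 -0.3  0.2] g 0.4 j [-0.11  0.48  1.24  0.    1.43 -0.71]
```

View pics/w4.png

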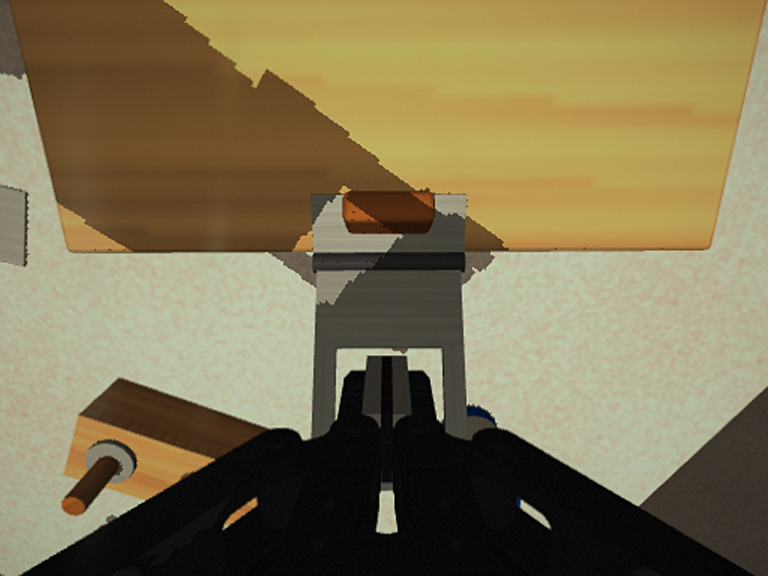

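View pics/s4.png

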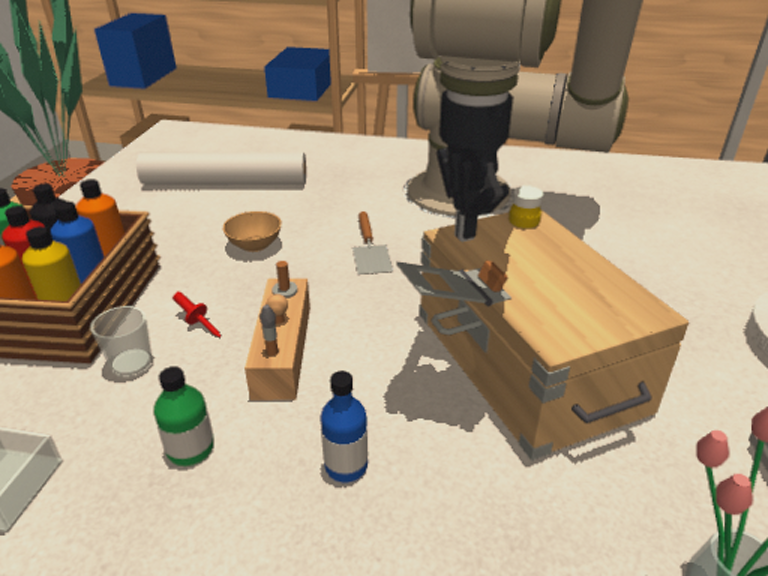

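The hasp is past level and falling shut. I'm moving to above the pin.

Call:
jog_arm:
  increments:
    - {"rx": -0.178,"ry": 0,"rz": 0,"x": -60,"y": 0,"z": 0,"hand": 0}
    - {"rx": -0.178,"ry": 0,"rz": 0,"x": -10,"y": 0,"z": 0,"hand": 0}
    - {"rx": -0.178,"ry": 0,"rz": 0,"x": 0,"y": 0,"z": 0,"hand": 0}
    - {"rx": -0.178,"ry": 0,"rz": 0,"x": 0,"y": 0,"z": 0,"hand": 40}
    - {"rx": 0,"ry": 0,"rz": 0,"x": 0,"y": 0,"z": 0,"hand": 40}

```text
time_s: 7.58
eef_pos: [598.0, 52.7, 289.8]
ee_rot: [0.701, 0.092, 0.701, -0.092]
force: [-0.4, -0.8, 0.4]
grip_width: 0.416
```

```bash
python3 -c "
from h import *
to((510,-223,290),75)"
```

```text
t 7.58 pos [598.   52.7 289.8] down [ 0.  0. -1.] jaw deg 74.98 F [-0.4 -0.8  0.4] g 35.6 j [-0.11  0.45  1.1   0.    1.59 -1.42]
shift [  -0.3 -289.1  -13.6] len 289.5
turn [-0.0003  0.     -0.0001]  shift after turn [-2.000e-01 -2.891e+02 -1.370e+01]
```

Call:
jog_arm:
  increments:
    - {"rx": 0,"ry": 0,"rz": 0,"x": 0,"y": -58,"z": -2.7,"hand": 40}
    - {"rx": 0,"ry": 0,"rz": 0,"x": 0,"y": -58,"z": -2.7,"hand": 40}
    - {"rx": 0,"ry": 0,"rz": 0,"x": 0,"y": -58,"z": -2.7,"hand": 40}
    - {"rx": 0,"ry": 0,"rz": 0,"x": 0,"y": -58,"z": -2.7,"hand": 40}
    - {"rx": 0,"ry": 0,"rz": 0,"x": 0,"y": -57,"z": -2.7,"hand": 40}

```text
time_s: 8.2
eef_pos: [509.8, -224.8, 289.9]
ee_rot: [0.701, 0.093, 0.701, -0.094]
force: [0.7, -0.3, -0.8]
grip_width: 0.472
```

Call:
jog_arm:
  increments:
    - {"rx": 0,"ry": 0,"rz": 0,"x": 60,"y": 0,"z": 0,"hand": 40}
    - {"rx": 0,"ry": 0,"rz": 0,"x": 60,"y": 0,"z": 0,"hand": 40}
    - {"rx": 0,"ry": 0,"rz": 0,"x": 10,"y": 0,"z": 0,"hand": 40}
    - {"rx": 0,"ry": 0,"rz": 0,"x": 0,"y": 0,"z": 0,"hand": 40}

```text
time_s: 8.7
eef_pos: [511.3, -223.5, 161.2]
ee_rot: [0.702, 0.092, 0.701, -0.093]
force: [0.1, 0.6, 1.2]
grip_width: 0.465
```

```bash
python3 -c "
from h import *
to((510,-223,160),75); shot('wrist','w5'); shot('scene','s5')
print((projw([[510,-223,112],[510,-223,66],[510,-223,60]])*1.5).round())"
```

```text
t 8.7 pos [ 511.3 -223.5  161.2] down [ 0.001 -0.001 -1.   ] jaw deg 74.98 F [0.1 0.6 1.2] g 39.7 j [-0.62  0.42  1.47 -0.    1.25 -1.93]
shift [ 1.2  0.2 -1.4] len 1.8
turn [-0.0003  0.0016  0.0006]  shift after turn [ 1.2  0.2 -1.4]
[[386. 300.]
 [386. 273.]
 [386. 270.]]
```

View pics/w5.png

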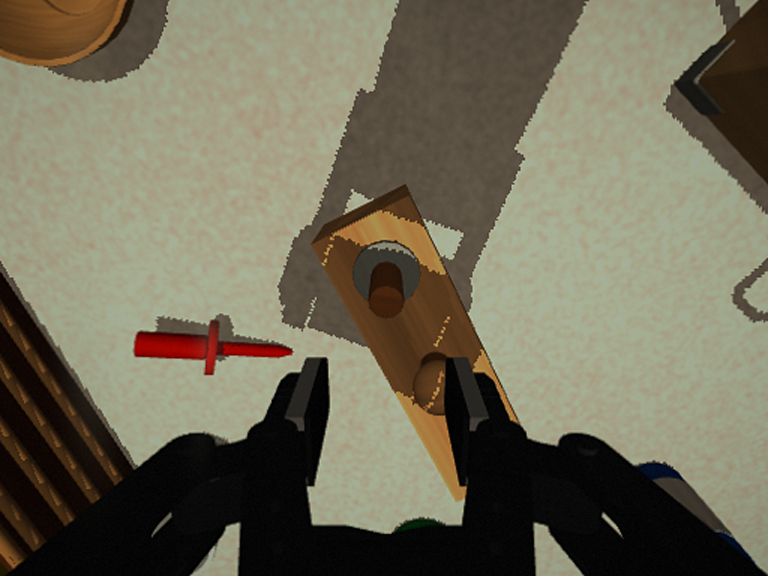

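View pics/s5.png

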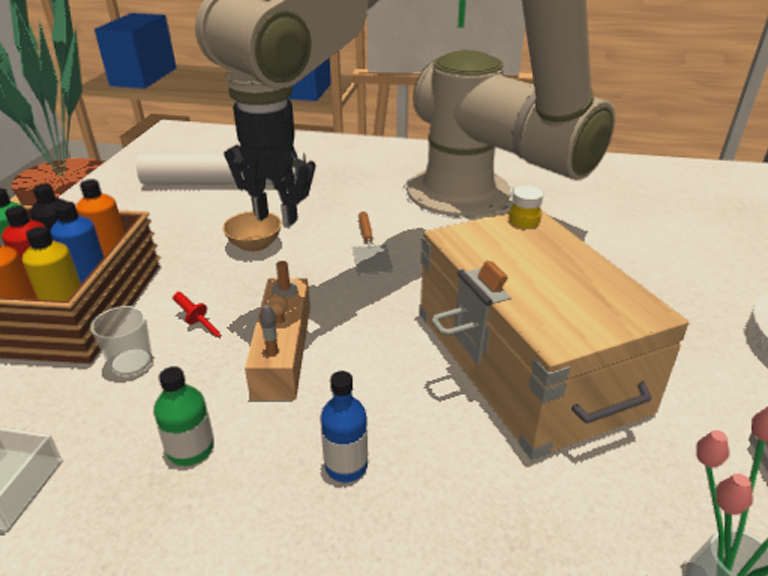

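The hasp now hangs closed on the front at scene (475,320), with the staple through it. The pin grip appears at wrist (386,303), predicted (386,300). I descend, with TCP z≈72 safe under either reading of tip length.

Call:
jog_arm:
  increments:
    - {"rx": 0,"ry": 0,"rz": 0,"x": 45,"y": 0,"z": -1.4,"hand": 40}
    - {"rx": 0,"ry": 0,"rz": 0,"x": 30,"y": 0,"z": 0,"hand": 40}
    - {"rx": 0,"ry": 0,"rz": 0,"x": 14,"y": 0,"z": 0,"hand": 40}
    - {"rx": 0,"ry": 0,"rz": 0,"x": 0,"y": 0,"z": 0,"hand": 40}

```text
time_s: 9.3
eef_pos: [509.7, -223.2, 71.5]
ee_rot: [0.701, 0.092, 0.701, -0.092]
force: [1.0, -0.8, 1.0]
grip_width: 0.466
```

```bash
python3 -c "
from h import *
to((510,-223,72),75); s=shot('scene','s6')[:,:,::-1];shot('wrist','w6')
cv2.imwrite('pics/s6a.png',cv2.resize(s[120:280,110:240],None,fx=3.7,fy=3.7,interpolation=cv2.INTER_CUBIC))"
```

```text
t 9.3 pos [ 509.7 -223.2   71.5] down [ 0.001 -0.001 -1.   ] jaw deg 75.05 F [ 1.  -0.8  1. ] g 39.8 j [-0.62  0.52  1.57  0.    1.04 -1.93]
shift [-0.5  0.2  0.2] len 0.6
turn [0.0009 0.0009 0.0003]  shift after turn [-0.5  0.2  0.2]
```

View pics/s6a.png

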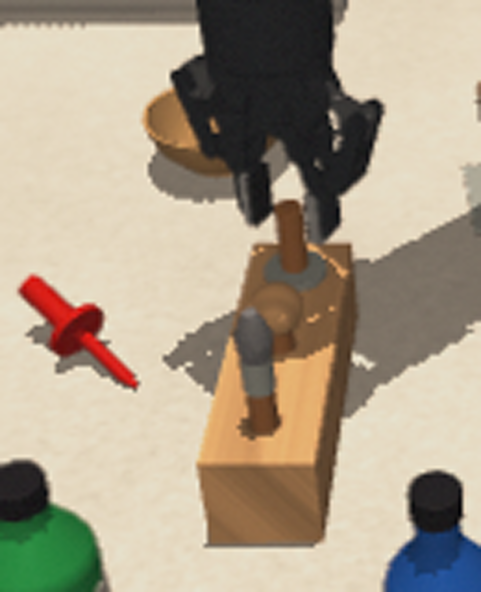

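View pics/w6.png

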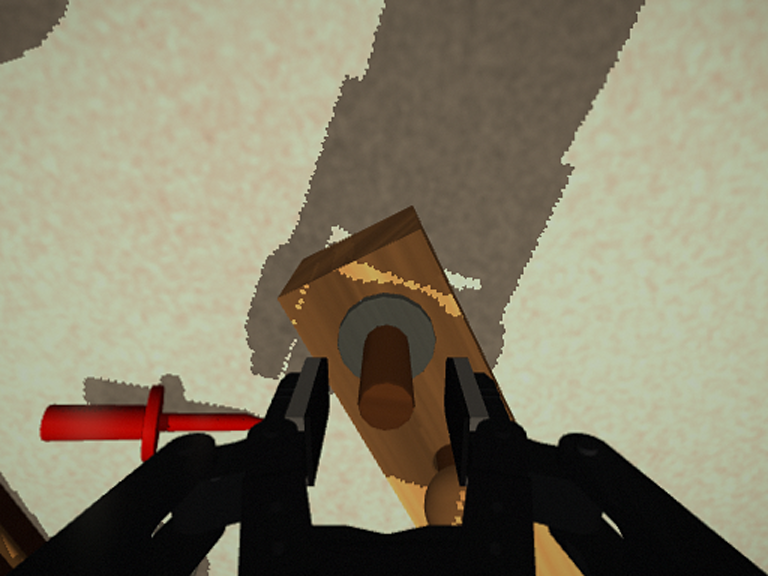

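The tips straddle the grip with ends near z≈93–98, again about 20+ mm above the reported TCP. I go 18 mm lower and close.

Call:
jog_arm:
  increments:
    - {"rx": 0,"ry": 0,"rz": 0,"x": 9,"y": 0,"z": 0,"hand": 40}
    - {"rx": 0,"ry": 0,"rz": 0,"x": 9,"y": 0,"z": 0,"hand": 40}
    - {"rx": 0,"ry": 0,"rz": 0,"x": 0,"y": 0,"z": 0,"hand": 40}

```text
time_s: 9.78
eef_pos: [508.8, -222.6, 51.9]
ee_rot: [0.701, 0.092, 0.702, -0.092]
force: [0.3, 0.6, -0.4]
grip_width: 0.468
```

Call:
jog_arm:
  increments:
    - {"rx": 0,"ry": 0,"rz": 0,"x": 0,"y": 0,"z": 0,"hand": 10}
    - {"rx": 0,"ry": 0,"rz": 0,"x": 0,"y": 0,"z": 0,"hand": 10}
    - {"rx": 0,"ry": 0,"rz": 0,"x": 0,"y": 0,"z": 0,"hand": 10}
    - {"rx": 0,"ry": 0,"rz": 0,"x": 0,"y": 0,"z": 0,"hand": 10}
  force: 50

```text
time_s: 10.28
eef_pos: [509.4, -223.0, 53.0]
ee_rot: [0.701, 0.092, 0.701, -0.092]
force: [0.5, 0.2, 1.3]
grip_width: 0.198
```

```bash
python3 -c "
from h import *
st(); s=shot('scene','s7')[:,:,::-1];shot('wrist','w7')
cv2.imwrite('pics/s7a.png',cv2.resize(s[120:280,110:240],None,fx=3.7,fy=3.7,interpolation=cv2.INTER_CUBIC))"
```

```text
t 10.28 pos [ 509.4 -223.    53. ] down [ 0. -0. -1.] jaw deg 75.05 F [0.5 0.2 1.3] g 16.9 j [-0.62  0.55  1.59  0.    1.   -1.93]
```

View pics/s7a.png

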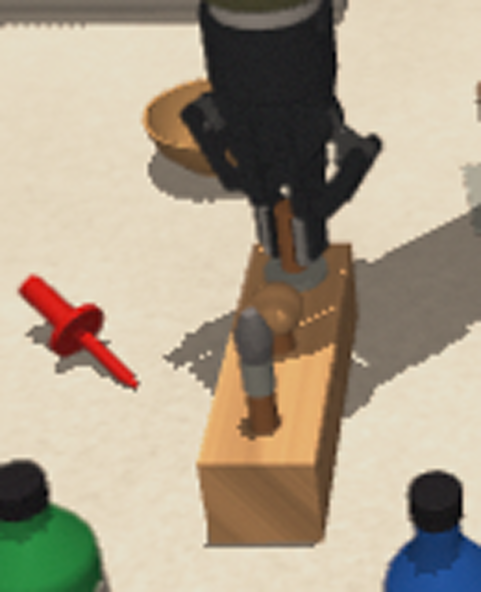

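View pics/w7.png

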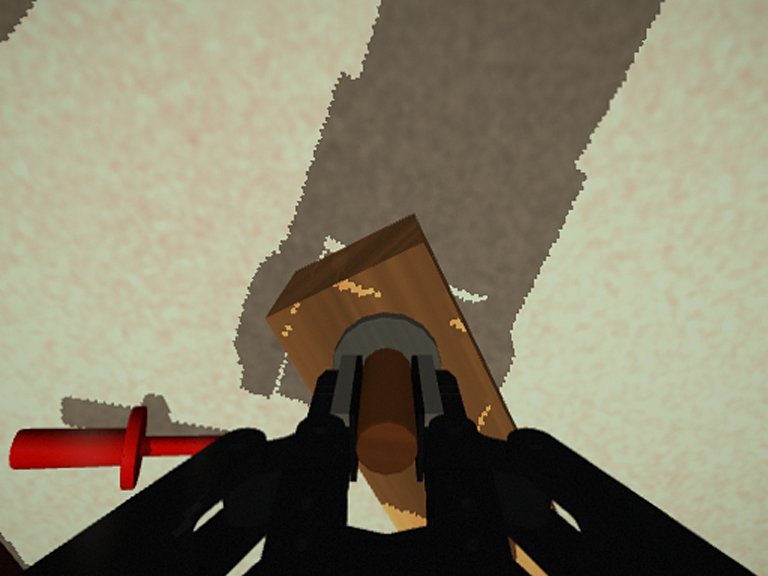

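Grasp holds the grip (width 16.9). The collar underside at z=60 corresponds to TCP z=53. Lifting.

Call:
jog_arm:
  increments:
    - {"rx": 0,"ry": 0,"rz": 0,"x": -20,"y": 0,"z": 0,"hand": 10}
    - {"rx": 0,"ry": 0,"rz": 0,"x": -40,"y": 0,"z": 0,"hand": 10}
    - {"rx": 0,"ry": 0,"rz": 0,"x": -50,"y": 0,"z": 0,"hand": 10}
    - {"rx": 0.176,"ry": 0,"rz": 0,"x": -50,"y": 0,"z": 0,"hand": 10}
    - {"rx": 0.176,"ry": 0,"rz": 0,"x": -20,"y": 0,"z": 0,"hand": 10}

```text
time_s: 11.0
eef_pos: [509.7, -223.2, 235.6]
ee_rot: [0.675, 0.215, 0.672, -0.216]
force: [-0.1, -0.8, -1.7]
grip_width: 0.197
```

Call:
jog_arm:
  increments:
    - {"rx": 0.176,"ry": 0,"rz": 0,"x": 0,"y": 0,"z": 0,"hand": 10}
    - {"rx": 0.176,"ry": 0,"rz": 0,"x": 0,"y": 0,"z": 0,"hand": 10}

```text
time_s: 11.25
eef_pos: [509.1, -222.8, 232.6]
ee_rot: [0.625, 0.33, 0.626, -0.33]
force: [-0.1, 0.4, -0.8]
grip_width: 0.195
```

```bash
python3 -c "
from h import *
to((605.5,42.3,230),34.6)
s=shot('scene','s8')"
```

```text
t 11.25 pos [ 509.1 -222.8  232.6] down [-0.  0. -1.] jaw deg 34.39 F [-0.1  0.4 -0.8] g 16.6 j [-0.62  0.37  1.36 -0.    1.41 -1.22]
shift [   2.6  229.3 -164.3] len 282.1
turn [-0.0037 -0.0004  0.0002]  shift after turn [   2.6  229.9 -163.4]
```

View pics/s8.png

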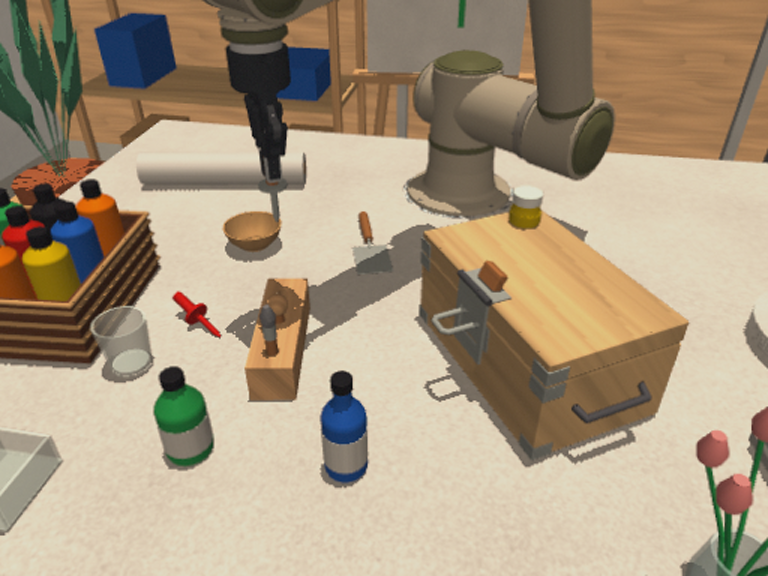

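The pin is held straight, point down, and clear of the block. Moving over the staple.

Call:
jog_arm:
  increments:
    - {"rx": 0,"ry": 0,"rz": 0,"x": 0,"y": 45.8,"z": -32.8,"hand": 10}
    - {"rx": 0,"ry": 0,"rz": 0,"x": 0,"y": 45.8,"z": -32.8,"hand": 10}
    - {"rx": 0,"ry": 0,"rz": 0,"x": 0,"y": 45.8,"z": -32.8,"hand": 10}
    - {"rx": 0,"ry": 0,"rz": 0,"x": 0,"y": 45.8,"z": -32.8,"hand": 10}
    - {"rx": 0,"ry": 0,"rz": 0,"x": 0,"y": 45.8,"z": -32.8,"hand": 10}

```text
time_s: 11.92
eef_pos: [604.3, 44.2, 232.5]
ee_rot: [0.627, 0.327, 0.627, -0.327]
force: [0.7, -1.0, -0.6]
grip_width: 0.199
```

Call:
jog_arm:
  increments:
    - {"rx": 0,"ry": 0,"rz": 0,"x": 30,"y": 0,"z": 0,"hand": 10}
    - {"rx": 0,"ry": 0,"rz": 0,"x": 15,"y": 0,"z": 0,"hand": 10}
    - {"rx": 0,"ry": 0,"rz": 0,"x": 0,"y": 0,"z": 0,"hand": 10}

```text
time_s: 12.3
eef_pos: [603.5, 41.8, 186.8]
ee_rot: [0.626, 0.328, 0.627, -0.328]
force: [-0.3, 0.5, -0.2]
grip_width: 0.196
```

```bash
python3 -c "
from h import *
to((605.5,42.3,185),34.6)
s=shot('scene','s9')[:,:,::-1];shot('wrist','w9');t=shot('top','t9')
cv2.imwrite('pics/s9a.png',cv2.resize(s[110:260,270:380],None,fx=4,fy=4,interpolation=cv2.INTER_CUBIC))"
```

```text
t 12.3 pos [603.5  41.8 186.8] down [-0.002  0.    -1.   ] jaw deg 34.73 F [-0.3  0.5 -0.2] g 16.8 j [-0.12  0.51  1.27 -0.    1.36 -0.73]
shift [1.8 1.9 0.7] len 2.8
turn [ 0.0023 -0.0015  0.0018]  shift after turn [1.8 1.9 0.7]
```

View pics/s9a.png

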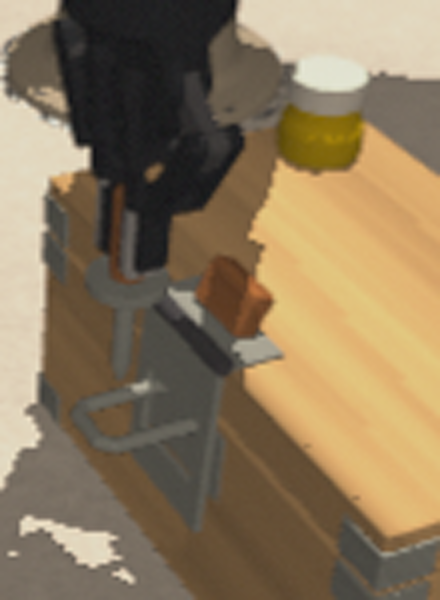

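View pics/w9.png

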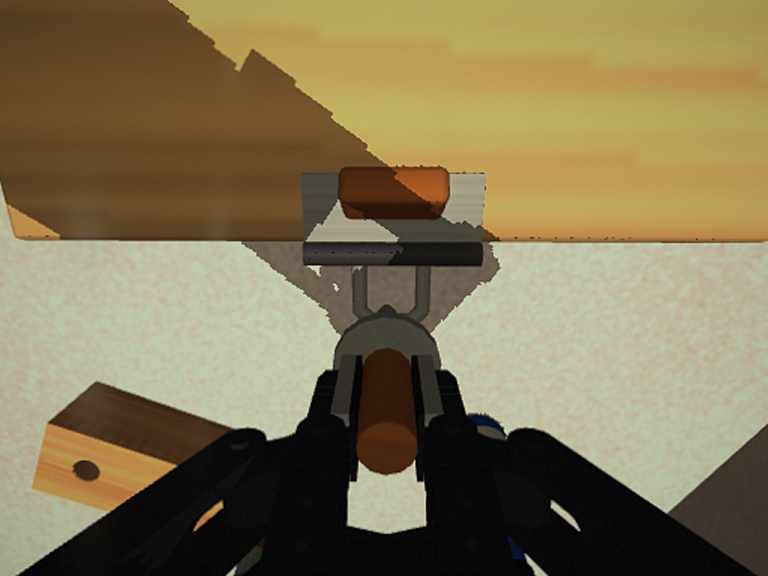

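```bash
python3 -c "
from h import *
from fit import W
p=(605.55,42.34,2.1749)
print('hinge',(projw(W(p,[(31,35,163),(31,-35,163),(35,0,160),(31-6,0,163)]))*1.5).round())
print('bars at x=20',(projw(W(p,[(20,17,119),(20,-17,119)]))*1.5).round())
print('pin tip in tool',(projw([[48,0,0],[-7,0,0]],True)*1.5).round())
c=proj('scene',W(p,[(-15,0,119),(-15,13,119),(-15,-13,119),(25,13,119),(25,-13,119),(0,0,119)]));print('scene s9a',((c-[270,110]+.4)*4).round())
s=sense();print('pin tip s9a',((proj('scene',s['eef_pos']+[0,0,-48])-[270,110]+.4)*4).round())
"
```

```text
hinge [[305. 257.]
 [470. 257.]
 [388. 246.]
 [388. 271.]]
bars at x=20 [[355. 256.]
 [420. 256.]]
pin tip in tool [[385. 306.]
 [385. 359.]]
scene s9a [[ 93. 419.]
 [ 81. 404.]
 [105. 434.]
 [152. 384.]
 [177. 414.]
 [120. 411.]]
pin tip s9a [[121. 375.]]
```

Call:
jog_arm:
  increments:
    - {"rx": 0,"ry": 0,"rz": 0,"x": 0,"y": 3.2,"z": 0,"hand": 10}
    - {"rx": 0,"ry": 0,"rz": 0,"x": 15,"y": 0,"z": 0,"hand": 10}
    - {"rx": 0,"ry": 0,"rz": 0,"x": 15,"y": 0,"z": 0,"hand": 10}
    - {"rx": 0,"ry": 0,"rz": 0,"x": 0,"y": 0,"z": 0,"hand": 10}

```text
time_s: 12.95
eef_pos: [605.8, 44.2, 155.7]
ee_rot: [0.625, 0.328, 0.628, -0.328]
force: [0.1, -0.5, -1.2]
grip_width: 0.194
```

```bash
python3 -c "
from h import *
st()
s=shot('scene','s10')[:,:,::-1];shot('wrist','w10')
cv2.imwrite('pics/s10a.png',cv2.resize(s[110:260,270:380],None,fx=4,fy=4,interpolation=cv2.INTER_CUBIC))"
```

```text
t 12.95 pos [605.8  44.2 155.7] down [-0.004  0.    -1.   ] jaw deg 34.72 F [ 0.1 -0.5 -1.2] g 16.5 j [-0.12  0.54  1.31 -0.    1.3  -0.73]
```

View pics/s10a.png

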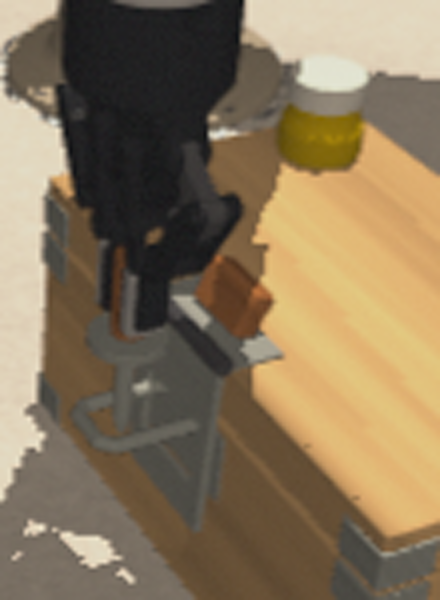

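View pics/w10.png

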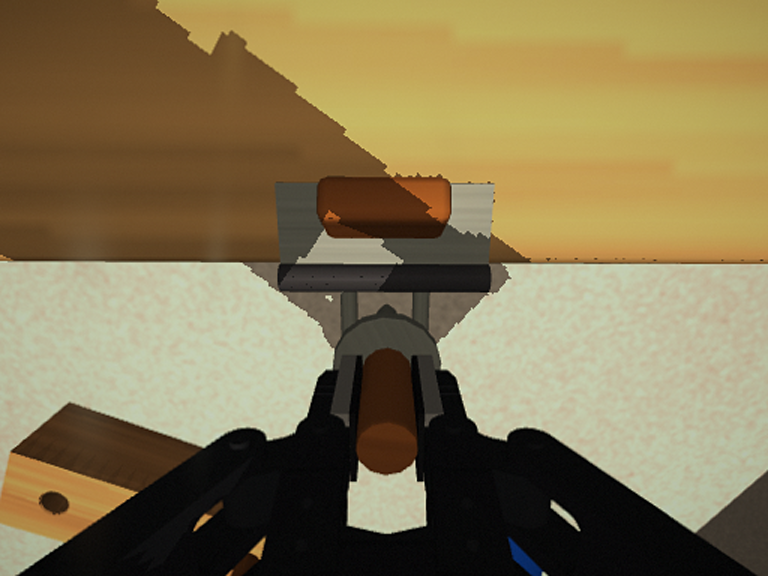

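The pin point (387,308) sits midway between the bars (349 and 421), and the scene shows it between the bars and outside the hasp. I continue down slowly.

Call:
jog_arm:
  increments:
    - {"rx": 0,"ry": 0,"rz": 0,"x": 12,"y": 0,"z": 0,"hand": 10}
    - {"rx": 0,"ry": 0,"rz": 0,"x": 12,"y": 0,"z": 0,"hand": 10}
    - {"rx": 0,"ry": 0,"rz": 0,"x": 8,"y": 0,"z": 0,"hand": 10}
    - {"rx": 0,"ry": 0,"rz": 0,"x": 0,"y": 0,"z": 0,"hand": 10}

```text
time_s: 13.55
eef_pos: [606.4, 44.2, 124.9]
ee_rot: [0.626, 0.328, 0.627, -0.328]
force: [-0.3, -0.7, -1.2]
grip_width: 0.197
```

Call:
jog_arm:
  increments:
    - {"rx": 0,"ry": 0,"rz": 0,"x": 5,"y": 0,"z": 0,"hand": 10}
    - {"rx": 0,"ry": 0,"rz": 0,"x": 3,"y": 0,"z": 0,"hand": 10}
    - {"rx": 0,"ry": 0,"rz": 0,"x": 0,"y": 0,"z": 0,"hand": 10}

```text
time_s: 13.92
eef_pos: [606.6, 44.2, 117.5]
ee_rot: [0.626, 0.328, 0.627, -0.328]
force: [0.5, 1.0, -1.2]
grip_width: 0.199
```

```bash
python3 -c "
from h import *
st()
s=shot('scene','s11')[:,:,::-1];shot('wrist','w11')
cv2.imwrite('pics/s11a.png',cv2.resize(s[110:260,270:380],None,fx=4,fy=4,interpolation=cv2.INTER_CUBIC))"
```

```text
t 13.93 pos [606.6  44.2 117.5] down [-0.  0. -1.] jaw deg 34.72 F [ 0.5  1.  -1.2] g 17.0 j [-0.12  0.57  1.35  0.    1.21 -0.73]
```

View pics/s11a.png

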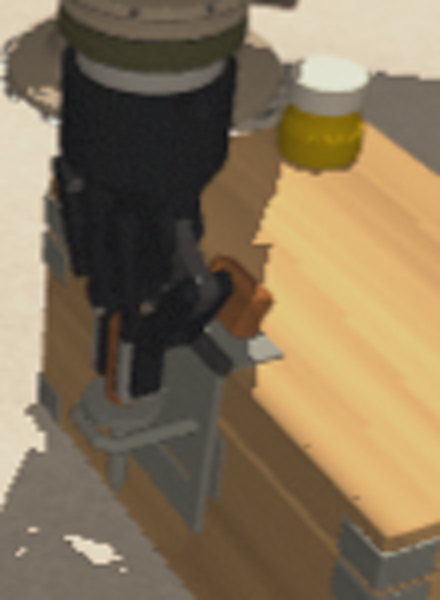

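View pics/w11.png

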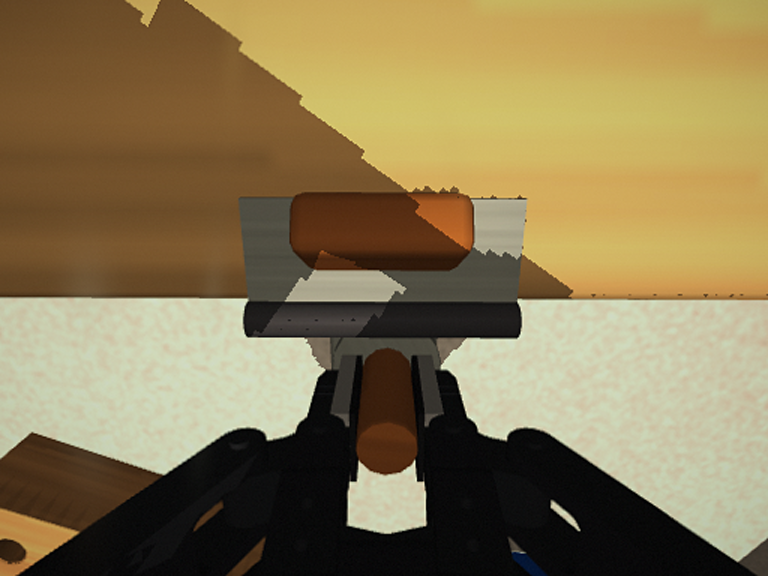

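The shank is visible below the loop at s11a (118,475) and the collar is just above the bars. I lower the last 5 mm and watch the force.

Call:
jog_arm:
  increments:
    - {"rx": 0,"ry": 0,"rz": 0,"x": 2,"y": 0,"z": 0,"hand": 10}
    - {"rx": 0,"ry": 0,"rz": 0,"x": 2,"y": 0,"z": 0,"hand": 10}
    - {"rx": 0,"ry": 0,"rz": 0,"x": 0.5,"y": 0,"z": 0,"hand": 10}
    - {"rx": 0,"ry": 0,"rz": 0,"x": 0,"y": 0,"z": 0,"hand": 10}

```text
time_s: 14.52
eef_pos: [606.7, 44.2, 113.2]
ee_rot: [0.626, 0.328, 0.626, -0.328]
force: [0.5, -0.3, -0.2]
grip_width: 0.2
```

Call:
jog_arm:
  increments:
    - {"rx": 0,"ry": 0,"rz": 0,"x": 0,"y": 0,"z": 0,"hand": 22}
    - {"rx": 0,"ry": 0,"rz": 0,"x": 0,"y": 0,"z": 0,"hand": 32}
    - {"rx": 0,"ry": 0,"rz": 0,"x": 0,"y": 0,"z": 0,"hand": 34}
    - {"rx": 0,"ry": 0,"rz": 0,"x": 0,"y": 0,"z": 0,"hand": 34}

```text
time_s: 15.02
eef_pos: [606.7, 44.2, 113.3]
ee_rot: [0.626, 0.328, 0.626, -0.328]
force: [-0.1, 0.2, -0.1]
grip_width: 0.399
```

```bash
python3 -c "
from h import *
st()
s=shot('scene','s12')[:,:,::-1];shot('wrist','w12')
cv2.imwrite('pics/s12a.png',cv2.resize(s[110:260,270:380],None,fx=4,fy=4,interpolation=cv2.INTER_CUBIC))"
```

```text
t 15.03 pos [606.7  44.2 113.3] down [ 0.  0. -1.] jaw deg 34.72 F [-0.1  0.2 -0.1] g 34.1 j [-0.12  0.58  1.36  0.    1.2  -0.73]
```

View pics/s12a.png

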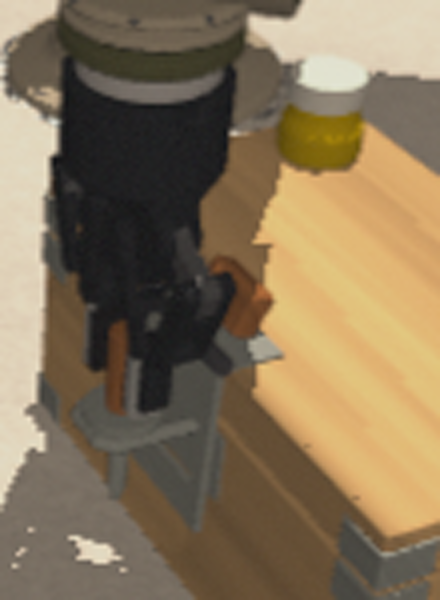

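View pics/w12.png

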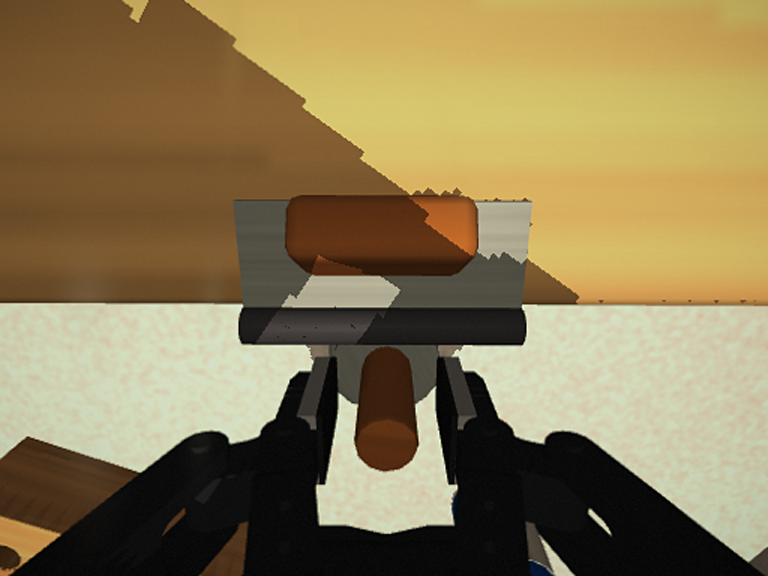

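Released: the pin stands free between the open pads with its collar on the bars. I retreat straight up.

Call:
jog_arm:
  increments:
    - {"rx": 0,"ry": 0,"rz": 0,"x": -15,"y": 0,"z": 0,"hand": 34}
    - {"rx": 0,"ry": 0,"rz": 0,"x": -30,"y": 0,"z": 0,"hand": 34}
    - {"rx": 0,"ry": 0,"rz": 0,"x": -50,"y": 0,"z": 0,"hand": 34}
    - {"rx": 0,"ry": 0,"rz": 0,"x": -55,"y": 0,"z": 0,"hand": 34}
    - {"rx": 0,"ry": 0,"rz": 0,"x": -30,"y": 0,"z": 0,"hand": 34}

```text
time_s: 15.75
eef_pos: [606.9, 44.2, 297.7]
ee_rot: [0.628, 0.329, 0.625, -0.327]
force: [1.2, 0.7, -0.1]
grip_width: 0.396
```

Call:
jog_arm:
  increments:
    - {"rx": 0,"ry": 0,"rz": 0,"x": 0,"y": 0,"z": 0,"hand": 34}
    - {"rx": 0,"ry": 0,"rz": 0,"x": 0,"y": 0,"z": 0,"hand": 34}
    - {"rx": 0,"ry": 0,"rz": 0,"x": 0,"y": 0,"z": 0,"hand": 34}
    - {"rx": 0,"ry": 0,"rz": 0,"x": 0,"y": 0,"z": 0,"hand": 34}

```text
time_s: 16.25
eef_pos: [606.5, 44.2, 292.5]
ee_rot: [0.626, 0.328, 0.627, -0.328]
force: [0.8, -0.6, -0.4]
grip_width: 0.398
```

```bash
python3 -c "
from h import *
st()
s=shot('scene','s13')[:,:,::-1];shot('wrist','w13')
cv2.imwrite('pics/s13a.png',cv2.resize(s[110:260,270:380],None,fx=4,fy=4,interpolation=cv2.INTER_CUBIC))"
```

```text
t 16.25 pos [606.5  44.2 292.5] down [-0.001  0.    -1.   ] jaw deg 34.72 F [ 0.8 -0.6 -0.4] g 34.0 j [-0.12  0.47  1.06  0.    1.61 -0.73]
```

View pics/s13a.png

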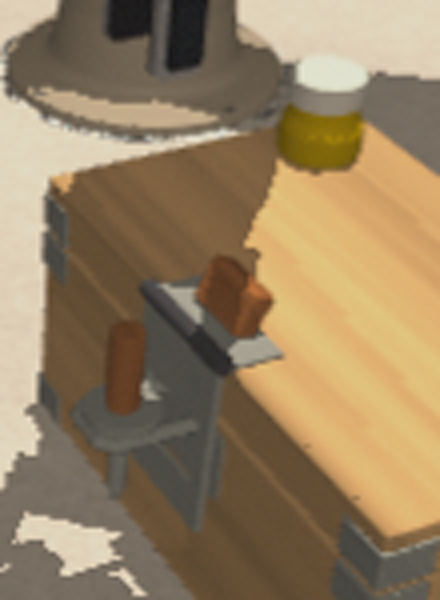

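View pics/w13.png

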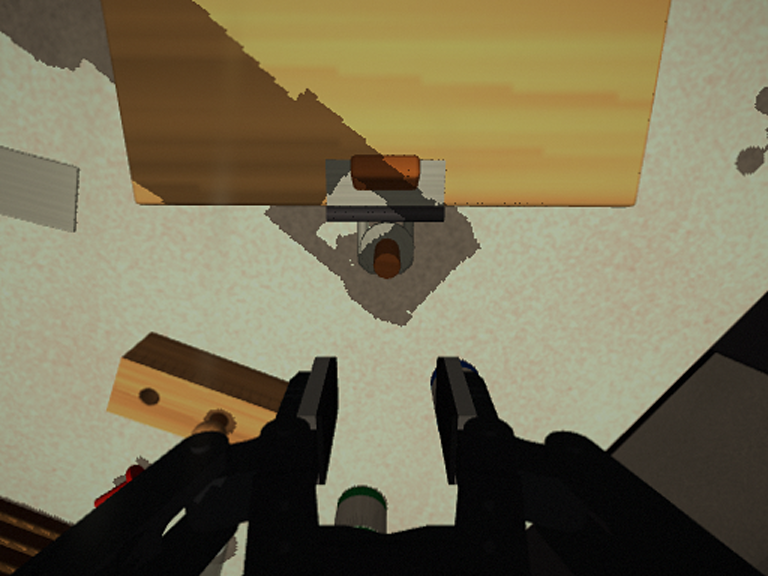

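The pin stands upright with its collar on the loop (s13a (120,410)) and its shank below. The hasp hangs flat on the front, and the gripper is well clear.

```bash
python3 -c "
from rig import *
print(finish_job())"
```

```text
the job is handed in; nothing more can be done
None
```

The trunk is fastened and the job is handed in. I pushed the hasp over and it fell shut over the staple. I then took the steel-collared pin from the block, lowered it point down through the loop, released it and backed straight up.

- **Final state:** In the last pictures, at 16.3 s, the hasp hangs flat on the trunk's front. The pin stands upright with its collar on the loop and its shank showing below. The gripper is about 150 mm above it, and measured forces at the wrist stayed within about 2 N at every reading.
- **First push missed:** The finger ends turned out to sit about 19 mm behind the reported TCP, so the first push passed over the hasp without touching it. I repeated it lower, and allowed for the offset when gripping the pin.
- **Staple position:** The wrist view put the staple about 2 mm off my first camera fit, so I corrected for that before inserting the pin.
- **Red look-alike:** It toppled by itself early on, before I had touched anything, and I left it where it lay.

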